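Stale pepper shaker through the waste bin's spring flap

ROBOT

A 6-joint arm with a two-finger parallel gripper is mounted at the origin on a cart in front of the work surface, level with it; the furniture and walls round the work are solid. World frame = base frame: x ahead of the robot, y to its left, z up, the work surface at z = 0. Lengths are in m, angles in rad, forces in N, time in s.
With the tool pointing down it reaches from about 0.425 to 1.125 m from the base axis. Payload 14.9 kg.
Tool frame: the origin (TCP) lies at the very end of the fingers, on their centre line; the grasp point (between the pads) lies 19 mm behind it (env.tcp_to_grasp is the distance from the TCP to the grasp point, in m); z points along the fingers, y is the line along which they close (so a half turn about z gives the same grasp; the last joint's range is limited). The gripper opens to 91 mm and grips with 3 to 60 N. Pads are 32 mm wide; open, the fingers measure 118 mm over their backs; the gripper's body (76 mm by 178 mm) begins 60 mm behind the grasp point.
Start: joints at [-1.205, 0.379, 1.734, -0, 1.028, -0.033], TCP at [0.272, -0.645, 0.214] pointing down, gripper open.
Joint ranges: [-2.77, 2.77], [-0.74, 2.19], [0, 2.66], [-1.06, 4.2], [0.31, 2.87], [-3.08, 3.08]. Speed limits (rad/s): [1.89, 1.89, 2.39, 3.14, 3.14, 3.14].

INTERFACE

Orientations are given as a unit quaternion [w, x, y, z].
In Python, from rig import env, cams gives the robot as it stands.
- The arm moves only by the shell command python3 -m inch 'ROWS' [OPENING] [FORCE]. ROWS is JSON, a list of rows, each an object of numbers: "tx", "ty", "tz": the shift along the tool's x, y, z in m; "ax", "ay", "az": the turn, a rotation vector about the tool's x, y, z in rad. In form: [{"tx": .., "ty": .., "tz": .., "ax": .., "ay": .., "az": ..}, ...]. A call has 1 to 12 rows; each row shifts and turns the commanded pose from where the row before left it, along the tool's axes as they then stand; what a row does not reach is not made up. A row lasts 1/12 s, in which the tool goes at most 41.7 mm and 7.16 degrees, less where a joint would pass 70% of its speed; a pose out of reach is approached as far as the arm can. A call is refused whole if a number of a shift passes 0.0417 or a number of a turn 0.125, either way. A call with a gripper value outside its range is refused whole. OPENING is the finger opening in m, from 0 to 0.0912, set as the call begins (- or left out, the last holds). The fingers move at their own pace and stop on an object; FORCE is the grip in N (left out, the last holds). Time passes only in rows, so rows that do not move let the fingers close. It gives the time, the measured TCP pose, the force, the opening and the grip force at its end, in the units of the state.
- env.get_state(): the state, without advancing time (a new reading comes with each control period).
- cams.get_image(name): name is "scene" or "top"; returns a dict with "img" (400x640x3 uint8, red, green, blue), "K" (3x3 intrinsics, pixels), "k1" (the pictures are not rectified: a ray, as slopes to the right and down, at radius r is drawn at 1 + k1 r^2 times it, then the intrinsics apply), "camera_from_world" (4x4, takes a point from world to camera coordinates). Camera axes: x right, y down, z forward; pixel columns grow to the right and rows downward; lengths in m; the calibration is good to about 2 mm. A picture is of the moment at which its call begins. There is no depth.
- env.finish_job(): hands the job in; it is judged then, once.
The state is a dict: "time": time; "q": joint angles; "qvel": joint speeds; "effort": joint torques, N m; "ee_pos": TCP position; "ee_rot": TCP orientation; "wrist_force": force on the tool from outside, world axes, zero at the start; "ft_torque": the same for the moment, N m; "gripper_width": opening from 0.0 (shut) to 1.0 (fully open); "gripper_force": force on a finger pad.
Only numpy, scipy, OpenCV 4.12 (cv2) and the standard library are available. Lean on these libraries where they do the work, as an engineer would, in place of code of your own. Each camera call takes 0.05 s, during which the arm holds its last target. There are 200 camera calls.

TASK

The pepper in the small glass shaker with the domed grey top is stale: throw the shaker away in the worktop waste bin. Push it down through the bin's spring flap, keep hold of it until at least half of it is inside, then let go and draw the hand out so that the shaker lies in the bin and the flap swings fully shut. Leave the slim spice jar standing where it is.

Things in the scene. Friction and masses are not known exactly. Their poses are not given: they have to be found in the camera images.
- shaker: small round glass shaker with a domed grey top, no screw cap; 44 mm diameter up to 74 mm height, then a dome 34 mm wide up to 90 mm; about 0.1 kg. It stands upright. Origin at the centre of its underside, z up along its axis. It can be gripped across the 44 mm body from above.
- bin_mouth (a point): centre of the waste bin's mouth, level with the rim, 195 mm above the worktop. Fixed white box with grey top frame, 156 x 216 mm at the frame. Mouth 92 mm (own x) by 150 mm (own y), frame 10 mm thick, inner floor 189 mm below the rim: a thing let go inside drops clear of the flap. Own x points across the mouth to the hinge (away from the robot), y along the hinge, z up; turns with the bin.
- bin_flap (a joint): angle of the steel flap that fills the mouth 2 mm below the rim, hinged along the mouth's +x edge: 0 = shut and level, grows as it swings down into the bin, 1.5 rad at its stop. 90 mm from hinge to free edge. A weak spring shuts it by itself whenever nothing holds it down (pushing its middle down takes under 1 N).
- spice_jar: slim glass spice jar (the wide 61 mm jar is another thing) with a tall straight-sided screw cap, 41 mm diameter, 108 mm tall; stands upright as a bystander. Origin at the centre of its underside, z up.
Not all that is in view belongs to the job. What is shaped like the shaker but pink or purple is not meant.

How it is judged:
On the way:
1. the shaker, still held by the fingers, has pushed the flap open and its foot is more than 40 mm below the rim inside the mouth (x of shaker in the frame of bin_mouth between -0.072 and 0.072 m and y of shaker in the frame of bin_mouth between -0.102 and 0.102 m and z of shaker in the frame of bin_mouth below -0.04 m and value of joint bin_flap above 0.5 rad and contact force between the fingers and shaker above 0.5 N), for 0.1 s.
At the end, for the whole second after the job is handed in: The shaker rests inside the bin, its foot more than 85 mm below the rim and within the bin's walls, not moving (under 0.03 m/s); the flap is shut (under 0.08 rad); the spice jar stands upright (within 0.3 rad) less than 40 mm from where it stood (x of shaker in the frame of bin_mouth between -0.072 and 0.072 m and y of shaker in the frame of bin_mouth between -0.102 and 0.102 m and z of shaker in the frame of bin_mouth below -0.085 m and value of joint bin_flap below 0.08 rad and linear speed of shaker below 0.03 m/s and angle between spice_jar's own z axis and vertical below 0.3 rad and distance of spice_jar from where it was at the start of the episode below 0.04 m); the robot touches nothing.
It fails at once if the spice jar is knocked over or moved 40 mm or more (angle between spice_jar's own z axis and vertical above 0.5 rad or distance of spice_jar from where it was at the start of the episode above 0.04 m).
It also fails if it takes over 40 s, if anything falls off the work surface, if the arm or the gripper's body presses on something with over 40 N, if the wrist force passes 120 N, or if a joint passes its speed limit or range.

## Working session

There is one attempt and no reset: what is moved stays moved. The work goes in short steps, Python scripts to look and compute and a shell command to move; the robot and the scene stay as the last step left them, time stands still between calls to the robot, and variables do not carry over. Pictures are saved under pics/ and viewed, at most 10 in all, crops included, and the job is handed in when it is done.

```bash
mkdir -p pics
cat > h.py <<'E'
from rig import env,cams
import numpy as np,cv2
def snap(n,f):
    d=cams.get_image(n); cv2.imwrite(f'pics/{f}.png',d['img'][...,::-1]); return d
def ray(d,u,v):
    K=np.array(d['K']);k=d['k1'];T=np.array(d['camera_from_world'])
    p=cv2.undistortPoints(np.array([[[u,v]]],float),K,np.array([k,0,0,0,0.]))[0,0]
    R=T[:3,:3];c=-R.T@T[:3,3];return c,R.T@np.array([p[0],p[1],1])
def atz(d,u,v,z):
    c,r=ray(d,u,v);return c+r*(z-c[2])/r[2]
def proj(d,P):
    K=np.array(d['K']);T=np.array(d['camera_from_world']);p,_=cv2.projectPoints(np.array(P,float).reshape(-1,1,3),cv2.Rodrigues(T[:3,:3])[0],T[:3,3],K,np.array([d['k1'],0,0,0,0.]));return p[:,0]
E
python3 - <<'E'
from h import *
a=snap('scene','s1');b=snap('top','t1')
for d in(a,b):
    T=np.array(d['camera_from_world']);print(-T[:3,:3].T@T[:3,3],T[2,:3],d['k1'],d['K'][0])
print(env.get_state(),env.tcp_to_grasp)
E
```

```text
[-0.14012723  0.99113859  0.68333066] [ 0.49291837 -0.75585395 -0.43094812] -0.07695556007313556 [520.93596642   0.         322.82381169]
[0.41479713 0.01766589 1.18881656] [ 0.06305526 -0.01342794 -0.9979197 ] -0.04511464940822428 [412.17390302   0.         320.1715532 ]
{'time': 0.1, 'q': array([-1.20532996e+00,  3.79394806e-01,  1.73469729e+00,  8.51774612e-06,
        1.02851422e+00, -3.32816300e-02]), 'qvel': array([-5.10151591e-04, -1.78605050e-03, -2.18629503e-03,  9.94820000e-04,
       -1.14877283e-03, -9.13108598e-05]), 'effort': array([ 5.81558401e-03, -7.65034819e+01, -4.35292053e+01,  6.53726421e-02,
        3.97804461e-02,  1.16960052e-05]), 'ee_pos': array([ 0.27166907, -0.64475392,  0.21333923]), 'ee_rot': array([-5.00457983e-04,  9.80191063e-01,  1.98053588e-01, -8.01975006e-05]), 'wrist_force': array([-0.01671727, -0.66285186, -0.46864821]), 'ft_torque': array([-0.04354296, -0.00762681,  0.03262793]), 'gripper_force': 0.0, 'gripper_width': 1.002570545284609} 0.0188
```

View pics/s1.png

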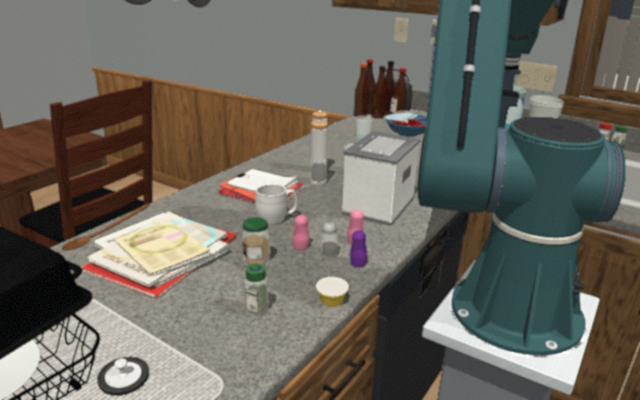

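View pics/t1.png

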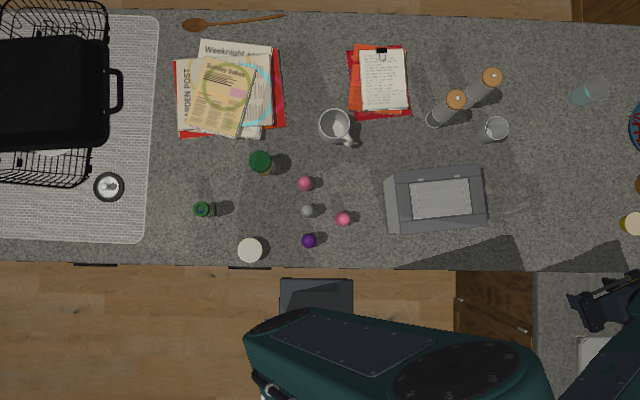

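The scene view shows the shaker at about (330,238) among pink/purple lookalikes. In the top view it is at (307,211), the bin mouth is near (441,199) and the slim jar is at (203,209). I'll enlarge these areas.

Run:
```python
import cv2
t=cv2.imread('pics/t1.png');s=cv2.imread('pics/s1.png')
cv2.imwrite('pics/t1c.png',cv2.resize(t[155:255,290:490],None,fx=4,fy=4,interpolation=2))
cv2.imwrite('pics/s1c.png',cv2.resize(s[120:280,280:430],None,fx=3.75,fy=3.75,interpolation=2))
```

```text
(no output)
```

View pics/t1c.png

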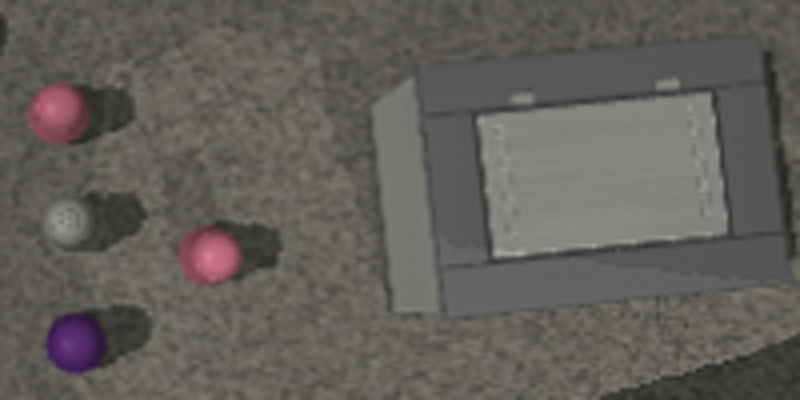

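View pics/s1c.png

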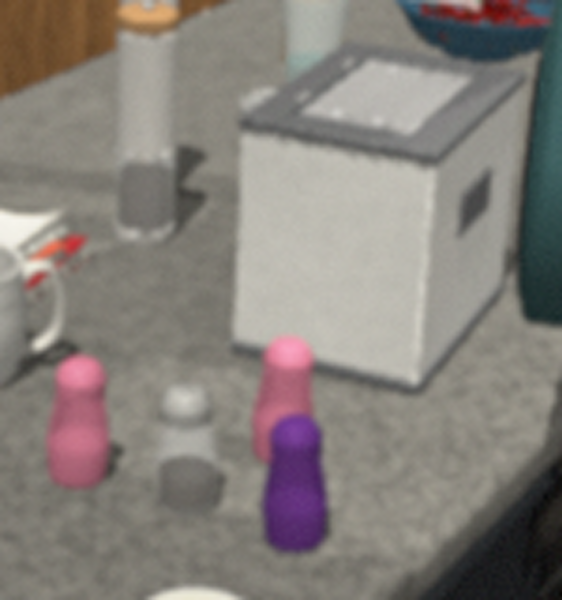

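Run:
```python
from h import *
from scipy.spatial.transform import Rotation as R
b=cams.get_image('top');a=cams.get_image('scene')
c=lambda x,y:(290+x/4-.4,155+y/4-.4)
s=lambda x,y:(280+x/3.75-.4,120+y/3.75-.4)
print('shaker',atz(b,*c(68,223),.085), 'scene foot base->',atz(a,*s(189,490),.02), atz(a,*s(186,400),.082))
for n,p in dict(pinkfar=(59,114),pinkright=(211,256),purple=(77,344)).items(): print(n,atz(b,*c(*p),.085))
print('jar',atz(b,201.5,209,.108),atz(a,256,268,.108))
m=np.array([atz(b,*c(*p),.193) for p in[(477,115),(713,92),(728,235),(494,257)]]);print(m,m.mean(0))
f=np.array([atz(b,*c(*p),.195) for p in[(418,68),(758,38),(792,280),(440,318)]]);print('frame',f,f.mean(0))
for q in(m,f):
  e=q[0]-q[1]+q[3]-q[2];print('y axis yaw deg',np.degrees(np.arctan2(-e[0],e[1])),np.linalg.norm(q[0]-q[1]),np.linalg.norm(q[0]-q[3]))
st=env.get_state();print(R.from_quat(st['ee_rot'],scalar_first=True).as_matrix())
```

```text
shaker [0.4607748  0.03871985 0.085     ] scene foot base-> [0.45084566 0.04777097 0.02      ] [0.45923764 0.04126839 0.082     ]
pinkfar [0.53399098 0.04634999 0.085     ]
pinkright [ 0.44057705 -0.05748451  0.085     ]
purple [0.38014765 0.03099706 0.085     ]
jar [0.45774614 0.31407082 0.108     ] [0.45633943 0.31857753 0.108     ]
[[ 0.52716895 -0.21129855  0.193     ]
 [ 0.5446219  -0.35751402  0.193     ]
 [ 0.45689265 -0.36650681  0.193     ]
 [ 0.44075969 -0.22220119  0.193     ]] [ 0.4923608  -0.28938014  0.193     ]
frame [[ 0.55494725 -0.17449291  0.195     ]
 [ 0.57846854 -0.38514351  0.195     ]
 [ 0.43008495 -0.40545524  0.195     ]
 [ 0.40325503 -0.18909615  0.195     ]] [ 0.49168895 -0.28854695  0.195     ]
y axis yaw deg 6.594448950541774 0.14725341129334227 0.08709435685744149
y axis yaw deg 6.725026415022755 0.21195973388110606 0.1523935197103021
[[ 9.21524091e-01  3.88321131e-01 -2.21688724e-04]
 [ 3.88321193e-01 -9.21523897e-01  5.99028021e-04]
 [ 2.83237818e-05 -6.38105182e-04 -9.99999796e-01]]
```

The shaker is at about (0.460, 0.040), consistent between both cameras. The bin mouth is at (0.492, -0.289) with yaw 6.7°, and the measured mouth size of 147 x 87 mm fits the given one. I'll grasp with the fingers closing along the bin's y. First I raise and turn, then go above the shaker.

```bash
python3 -m inch '[{"tz":-0.03,"az":0.095},{"tz":-0.03,"az":0.095},{"tz":-0.02,"az":0.093},{},{"tx":0.008,"ty":-0.018},{"tx":0.0148,"ty":-0.0366},{"tx":0.0148,"ty":-0.0366},{"tx":0.0148,"ty":-0.0366},{"tx":0.0148,"ty":-0.0366},{"tx":0.0148,"ty":-0.0366},{"tx":0.0148,"ty":-0.0366},{"tx":0.0148,"ty":-0.0366}]' 0.07 20
python3 -m inch '[{"tx":0.0148,"ty":-0.0366},{"tx":0.0148,"ty":-0.0366},{"tx":0.0148,"ty":-0.0366},{"tx":0.0148,"ty":-0.0366},{"tx":0.0148,"ty":-0.0366},{"tx":0.0148,"ty":-0.0366},{"tx":0.0148,"ty":-0.0366},{"tx":0.0148,"ty":-0.0366},{"tx":0.0148,"ty":-0.0366},{"tx":0.008,"ty":-0.018},{},{}]'
cat >> h.py <<'E'
def rel(P,yaw=None):
    from scipy.spatial.transform import Rotation as R
    s=env.get_state();M=R.from_quat(s['ee_rot'],scalar_first=True).as_matrix()
    print('t',s['time'],'ee',s['ee_pos'].round(4),'tool delta',(M.T@(np.array(P)-s['ee_pos'])).round(4),'toolx yaw',np.degrees(np.arctan2(M[1,0],M[0,0])).round(2),'tz',M[:,2].round(4))
E
python3 - <<'E'
from h import *
rel([.460,.040,.042])
d=snap('scene','s2');i=d['img'][60:300,230:470]
cv2.imwrite('pics/s2c.png',cv2.resize(i[...,::-1],None,fx=2.5,fy=2.5,interpolation=2))
E
```

```text
t 0.2 ee [ 0.2717 -0.6449  0.2135] tool delta [ 0.4394 -0.5579  0.1719] toolx yaw 22.85 tz [-2.e-04  6.e-04 -1.e+00]schema error: expected keys tx, ty, tz, ax, ay, az
schema error: expected keys tx, ty, tz, ax, ay, az
```

View pics/s2c.png

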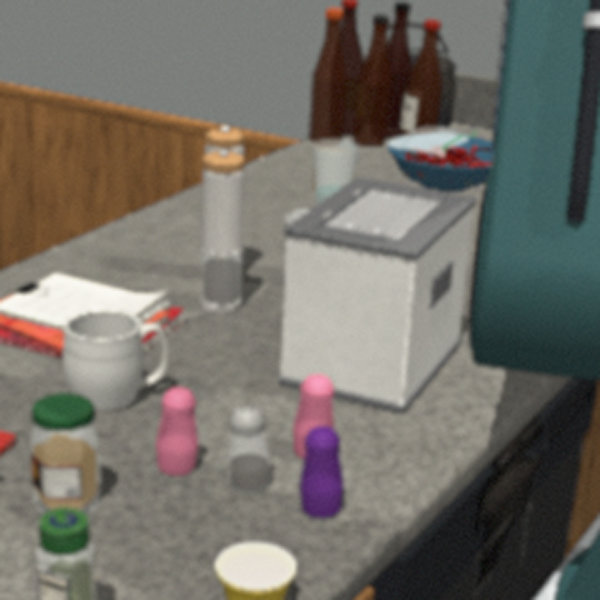

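The picture shows no move: all six keys are needed in every row. I'll type them out in full.

```bash
python3 -m inch '[{"tx":0,"ty":0,"tz":-0.03,"ax":0,"ay":0,"az":0.095},{"tx":0,"ty":0,"tz":-0.03,"ax":0,"ay":0,"az":0.095},{"tx":0,"ty":0,"tz":-0.02,"ax":0,"ay":0,"az":0.093},{"tx":0,"ty":0,"tz":0,"ax":0,"ay":0,"az":0},{"tx":0.008,"ty":-0.018,"tz":0,"ax":0,"ay":0,"az":0},{"tx":0.0148,"ty":-0.0366,"tz":0,"ax":0,"ay":0,"az":0},{"tx":0.0148,"ty":-0.0366,"tz":0,"ax":0,"ay":0,"az":0},{"tx":0.0148,"ty":-0.0366,"tz":0,"ax":0,"ay":0,"az":0},{"tx":0.0148,"ty":-0.0366,"tz":0,"ax":0,"ay":0,"az":0},{"tx":0.0148,"ty":-0.0366,"tz":0,"ax":0,"ay":0,"az":0},{"tx":0.0148,"ty":-0.0366,"tz":0,"ax":0,"ay":0,"az":0},{"tx":0.0148,"ty":-0.0366,"tz":0,"ax":0,"ay":0,"az":0}]' 0.07 20
python3 -m inch '[{"tx":0.0148,"ty":-0.0366,"tz":0,"ax":0,"ay":0,"az":0},{"tx":0.0148,"ty":-0.0366,"tz":0,"ax":0,"ay":0,"az":0},{"tx":0.0148,"ty":-0.0366,"tz":0,"ax":0,"ay":0,"az":0},{"tx":0.0148,"ty":-0.0366,"tz":0,"ax":0,"ay":0,"az":0},{"tx":0.0148,"ty":-0.0366,"tz":0,"ax":0,"ay":0,"az":0},{"tx":0.0148,"ty":-0.0366,"tz":0,"ax":0,"ay":0,"az":0},{"tx":0.0148,"ty":-0.0366,"tz":0,"ax":0,"ay":0,"az":0},{"tx":0.0148,"ty":-0.0366,"tz":0,"ax":0,"ay":0,"az":0},{"tx":0.0148,"ty":-0.0366,"tz":0,"ax":0,"ay":0,"az":0},{"tx":0.008,"ty":-0.018,"tz":0,"ax":0,"ay":0,"az":0},{"tx":0,"ty":0,"tz":0,"ax":0,"ay":0,"az":0},{"tx":0,"ty":0,"tz":0,"ax":0,"ay":0,"az":0}]'
python3 -c "
from h import *
rel([.460,.040,.042])"
```

```text
time: 1.25
ee_pos: [0.3508, -0.3578, 0.2934]
ee_rot: [-0.0, 0.998, 0.058, -0.0]
wrist_force: [0.5, -0.1, 0.3]
gripper_width: 0.764
gripper_force: 0.0
time: 2.25
ee_pos: [0.4509, 0.0023, 0.2935]
ee_rot: [0.0, 0.998, 0.059, -0.0]
wrist_force: [0.3, -0.8, -0.0]
gripper_width: 0.769
gripper_force: 0.0
t 2.25 ee [0.4509 0.0023 0.2935] tool delta [ 0.0137 -0.0363  0.2515] toolx yaw 6.81 tz [-8.e-04 -1.e-04 -1.e+00]
```

```bash
python3 -m inch '[{"tx":0.007,"ty":-0.018,"tz":0,"ax":0,"ay":0,"az":0},{"tx":0.007,"ty":-0.018,"tz":0,"ax":0,"ay":0,"az":0},{"tx":0,"ty":0,"tz":0.03,"ax":0,"ay":0,"az":0},{"tx":0,"ty":0,"tz":0.04,"ax":0,"ay":0,"az":0},{"tx":0,"ty":0,"tz":0.04,"ax":0,"ay":0,"az":0},{"tx":0,"ty":0,"tz":0.04,"ax":0,"ay":0,"az":0},{"tx":0,"ty":0,"tz":0.03,"ax":0,"ay":0,"az":0},{"tx":0,"ty":0,"tz":0.01,"ax":0,"ay":0,"az":0},{"tx":0,"ty":0,"tz":0,"ax":0,"ay":0,"az":0}]'
python3 - <<'E'
from h import *
rel([.460,.040,.042])
d=snap('scene','s3');i=d['img'][160:280,260:420]
cv2.imwrite('pics/s3c.png',cv2.resize(i[...,::-1],None,fx=5,fy=5,interpolation=2))
s=env.get_state()['ee_pos'];print(proj(d,[s,[.46,.04,.09],[.46,.04,0]]))
E
```

```text
time: 3.0
ee_pos: [0.4592, 0.038, 0.102]
ee_rot: [-0.0, 0.998, 0.057, -0.002]
wrist_force: [-0.0, -0.8, 0.1]
gripper_width: 0.766
gripper_force: 0.0
t 3.0 ee [0.4592 0.038  0.102 ] tool delta [ 0.0013 -0.0019  0.06  ] toolx yaw 6.58 tz [-4.6e-03 -2.0e-04 -1.0e+00]
[[329.65468908 217.69578782]
 [329.30097041 223.08796757]
 [328.42469351 254.73545546]]
```

View pics/s3c.png

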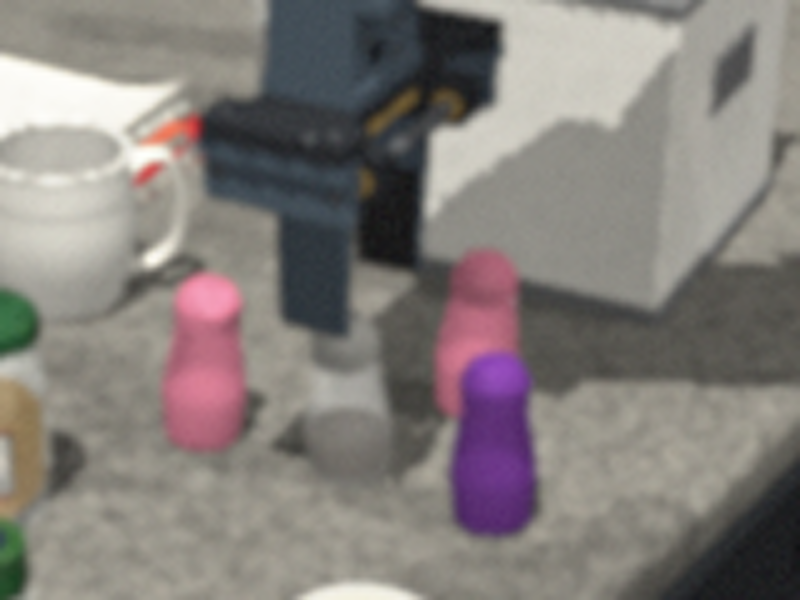

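The fingers straddle the shaker, whose dome at pixel (329,227) is in line with the prediction, and the lookalikes are clear. I'll descend and grip.

```bash
python3 -m inch '[{"tx":0.001,"ty":-0.002,"tz":0.02,"ax":0,"ay":0,"az":0},{"tx":0,"ty":0,"tz":0.02,"ax":0,"ay":0,"az":0},{"tx":0,"ty":0,"tz":0.014,"ax":0,"ay":0,"az":0},{"tx":0,"ty":0,"tz":0.006,"ax":0,"ay":0,"az":0},{"tx":0,"ty":0,"tz":0,"ax":0,"ay":0,"az":0}]'
python3 -m inch '[{"tx":0,"ty":0,"tz":0,"ax":0,"ay":0,"az":0},{"tx":0,"ty":0,"tz":0,"ax":0,"ay":0,"az":0},{"tx":0,"ty":0,"tz":0,"ax":0,"ay":0,"az":0},{"tx":0,"ty":0,"tz":0,"ax":0,"ay":0,"az":0},{"tx":0,"ty":0,"tz":0,"ax":0,"ay":0,"az":0},{"tx":0,"ty":0,"tz":0,"ax":0,"ay":0,"az":0}]' 0.02 20
```

```text
time: 3.47
ee_pos: [0.4623, 0.0408, 0.0446]
ee_rot: [0.0, 0.998, 0.058, 0.0]
wrist_force: [0.5, -0.5, 0.2]
gripper_width: 0.769
gripper_force: 0.0
time: 3.97
ee_pos: [0.4622, 0.041, 0.0445]
ee_rot: [0.0, 0.998, 0.058, 0.001]
wrist_force: [-0.5, -2.6, 7.1]
gripper_width: 0.422
gripper_force: 18.4
```

The opening is 38 mm instead of 44, so I'll check before lifting.

Run:
```python
from h import *
d=snap('scene','s4');i=d['img'][180:280,270:400]
t=snap('top','t4')['img'][155:255,255:385]
cv2.imwrite('pics/s4c.png',cv2.resize(np.hstack([i,t])[...,::-1],None,fx=3,fy=5.5,interpolation=2) if 0 else cv2.resize(np.vstack([i,t])[...,::-1],None,fx=3,fy=3,interpolation=2))
rel([.46,.04,.044]);s=env.get_state();print(s['wrist_force'],s['gripper_width'],s['gripper_force'])
```

```text
t 4.0667 ee [0.4623 0.0409 0.0444] tool delta [-0.0024  0.0007  0.0004] toolx yaw 6.65 tz [ 1.2e-03 -2.0e-04 -1.0e+00]
[ 0.56100307 -3.38577713  6.43082635] 0.42139448006836366 18.410815052047838
```

View pics/s4c.png

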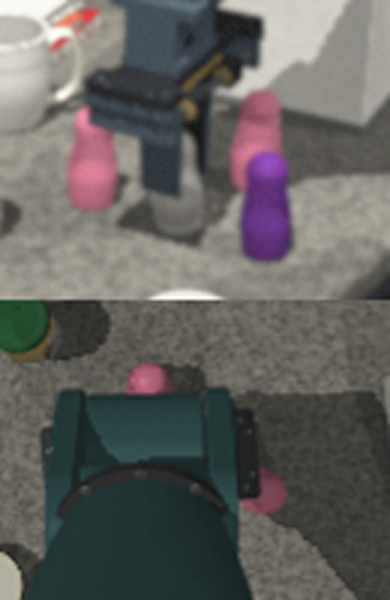

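The grip holds the narrowing upper body, and the 6 N upward force suggests a slope. I'll open, go 18 mm lower onto the straight part and grip again.

```bash
python3 -m inch '[{"tx":0,"ty":0,"tz":0,"ax":0,"ay":0,"az":0},{"tx":0,"ty":0,"tz":0,"ax":0,"ay":0,"az":0},{"tx":0,"ty":0,"tz":0,"ax":0,"ay":0,"az":0},{"tx":-0.002,"ty":0,"tz":0.01,"ax":0,"ay":0,"az":0},{"tx":0,"ty":0,"tz":0.008,"ax":0,"ay":0,"az":0},{"tx":0,"ty":0,"tz":0,"ax":0,"ay":0,"az":0}]' 0.065 20
python3 -m inch '[{"tx":0,"ty":0,"tz":0,"ax":0,"ay":0,"az":0},{"tx":0,"ty":0,"tz":0,"ax":0,"ay":0,"az":0},{"tx":0,"ty":0,"tz":0,"ax":0,"ay":0,"az":0},{"tx":0,"ty":0,"tz":0,"ax":0,"ay":0,"az":0},{"tx":0,"ty":0,"tz":0,"ax":0,"ay":0,"az":0},{"tx":0,"ty":0,"tz":0,"ax":0,"ay":0,"az":0}]' 0.02 20
```

```text
time: 4.57
ee_pos: [0.4583, 0.0408, 0.0241]
ee_rot: [-0.0, 0.998, 0.058, -0.001]
wrist_force: [-1.1, 0.0, -0.6]
gripper_width: 0.709
gripper_force: 0.0
time: 5.07
ee_pos: [0.4599, 0.0408, 0.0262]
ee_rot: [0.0, 0.998, 0.058, 0.0]
wrist_force: [0.9, -1.1, 1.5]
gripper_width: 0.449
gripper_force: 20.0
```

```bash
python3 -m inch '[{"tx":0,"ty":0,"tz":-0.01,"ax":0,"ay":0,"az":0},{"tx":0,"ty":0,"tz":-0.02,"ax":0,"ay":0,"az":0},{"tx":0,"ty":0,"tz":-0.035,"ax":0,"ay":0,"az":0},{"tx":0,"ty":0,"tz":-0.035,"ax":0,"ay":0,"az":0},{"tx":0,"ty":0,"tz":-0.035,"ax":0,"ay":0,"az":0},{"tx":0,"ty":0,"tz":-0.035,"ax":0,"ay":0,"az":0},{"tx":0,"ty":0,"tz":-0.035,"ax":0,"ay":0,"az":0},{"tx":0,"ty":0,"tz":-0.035,"ax":0,"ay":0,"az":0},{"tx":0,"ty":0,"tz":-0.02,"ax":0,"ay":0,"az":0},{"tx":0,"ty":0,"tz":0,"ax":0,"ay":0,"az":0}]'
python3 -m inch '[{"tx":0,"ty":0.016,"tz":0,"ax":0,"ay":0,"az":0},{"tx":-0.0012,"ty":0.03,"tz":0,"ax":0,"ay":0,"az":0},{"tx":-0.0012,"ty":0.035,"tz":0,"ax":0,"ay":0,"az":0},{"tx":-0.0012,"ty":0.035,"tz":0,"ax":0,"ay":0,"az":0},{"tx":-0.0012,"ty":0.035,"tz":0,"ax":0,"ay":0,"az":0},{"tx":-0.0012,"ty":0.035,"tz":0,"ax":0,"ay":0,"az":0},{"tx":-0.0012,"ty":0.035,"tz":0,"ax":0,"ay":0,"az":0},{"tx":-0.0012,"ty":0.035,"tz":0,"ax":0,"ay":0,"az":0},{"tx":-0.0012,"ty":0.035,"tz":0,"ax":0,"ay":0,"az":0},{"tx":-0.0012,"ty":0.025,"tz":0,"ax":0,"ay":0,"az":0},{"tx":-0.001,"ty":0.016,"tz":0,"ax":0,"ay":0,"az":0},{"tx":0,"ty":0,"tz":0,"ax":0,"ay":0,"az":0}]'
python3 - <<'E'
from h import *
rel([.487,-.290,.17])
d=snap('scene','s5');i=d['img'][60:240,310:490]
cv2.imwrite('pics/s5c.png',cv2.resize(i[...,::-1],None,fx=3.3,fy=3.3,interpolation=2))
E
```

```text
time: 5.9
ee_pos: [0.4613, 0.0409, 0.2912]
ee_rot: [0.0, 0.998, 0.058, 0.004]
wrist_force: [0.7, 0.2, -0.7]
gripper_width: 0.451
gripper_force: 20.0
time: 6.9
ee_pos: [0.4858, -0.2923, 0.2853]
ee_rot: [-0.0, 0.998, 0.057, -0.0]
wrist_force: [0.9, -0.3, -0.9]
gripper_width: 0.452
gripper_force: 20.0
t 6.9 ee [ 0.4858 -0.2923  0.2853] tool delta [ 0.0015 -0.0021  0.1153] toolx yaw 6.52 tz [-9.e-04  4.e-04 -1.e+00]
```

View pics/s5c.png

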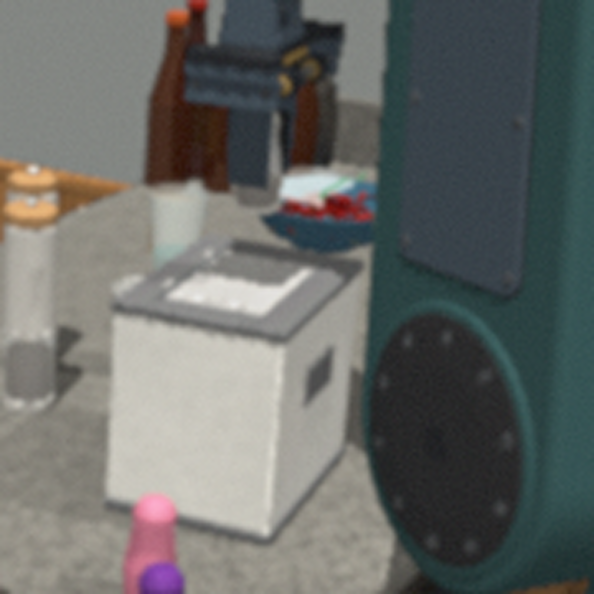

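The shaker is held upright over the mouth. I'll push down until the foot is about 90 mm below the rim, with the gripper body still above it.

```bash
python3 -m inch '[{"tx":0.001,"ty":-0.002,"tz":0.02,"ax":0,"ay":0,"az":0},{"tx":0,"ty":0,"tz":0.025,"ax":0,"ay":0,"az":0},{"tx":0,"ty":0,"tz":0.015,"ax":0,"ay":0,"az":0},{"tx":0,"ty":0,"tz":0.015,"ax":0,"ay":0,"az":0},{"tx":0,"ty":0,"tz":0.015,"ax":0,"ay":0,"az":0},{"tx":0,"ty":0,"tz":0.015,"ax":0,"ay":0,"az":0},{"tx":0,"ty":0,"tz":0.01,"ax":0,"ay":0,"az":0}]'
python3 -m inch '[{"tx":0,"ty":0,"tz":0.015,"ax":0,"ay":0,"az":0},{"tx":0,"ty":0,"tz":0.015,"ax":0,"ay":0,"az":0},{"tx":0,"ty":0,"tz":0.01,"ax":0,"ay":0,"az":0},{"tx":0,"ty":0,"tz":0,"ax":0,"ay":0,"az":0},{"tx":0,"ty":0,"tz":0,"ax":0,"ay":0,"az":0},{"tx":0,"ty":0,"tz":0,"ax":0,"ay":0,"az":0}]'
python3 -c "
from h import *
rel([.487,-.290,.128])"
```

```text
time: 7.53
ee_pos: [0.4864, -0.2865, 0.1695]
ee_rot: [-0.001, 0.998, 0.058, -0.001]
wrist_force: [-0.3, 0.3, -0.7]
gripper_width: 0.454
gripper_force: 20.0
time: 8.03
ee_pos: [0.4874, -0.2882, 0.1317]
ee_rot: [0.0, 0.998, 0.058, 0.0]
wrist_force: [-1.2, -0.2, -1.3]
gripper_width: 0.453
gripper_force: 20.0
t 8.0333 ee [ 0.4874 -0.2882  0.1317] tool delta [-0.0006  0.0017  0.0037] toolx yaw 6.64 tz [ 6.e-04 -4.e-04 -1.e+00]
```

The foot is about 89 mm below the rim and held, with no abnormal force. Now I release, wait and withdraw.

```bash
python3 -m inch '[{"tx":0,"ty":0,"tz":0,"ax":0,"ay":0,"az":0},{"tx":0,"ty":0,"tz":0,"ax":0,"ay":0,"az":0},{"tx":0,"ty":0,"tz":0,"ax":0,"ay":0,"az":0},{"tx":0,"ty":0,"tz":0,"ax":0,"ay":0,"az":0},{"tx":0,"ty":0,"tz":0,"ax":0,"ay":0,"az":0},{"tx":0,"ty":0,"tz":0,"ax":0,"ay":0,"az":0},{"tx":0,"ty":0,"tz":0,"ax":0,"ay":0,"az":0},{"tx":0,"ty":0,"tz":0,"ax":0,"ay":0,"az":0}]' 0.07
python3 -m inch '[{"tx":0,"ty":0,"tz":-0.01,"ax":0,"ay":0,"az":0},{"tx":0,"ty":0,"tz":-0.02,"ax":0,"ay":0,"az":0},{"tx":0,"ty":0,"tz":-0.02,"ax":0,"ay":0,"az":0},{"tx":0,"ty":0,"tz":-0.02,"ax":0,"ay":0,"az":0},{"tx":0,"ty":0,"tz":-0.02,"ax":0,"ay":0,"az":0},{"tx":0,"ty":0,"tz":-0.03,"ax":0,"ay":0,"az":0},{"tx":0,"ty":0,"tz":-0.03,"ax":0,"ay":0,"az":0},{"tx":0,"ty":0,"tz":-0.03,"ax":0,"ay":0,"az":0},{"tx":0,"ty":0,"tz":-0.01,"ax":0,"ay":0,"az":0},{"tx":0,"ty":0,"tz":0,"ax":0,"ay":0,"az":0},{"tx":0,"ty":0,"tz":0,"ax":0,"ay":0,"az":0},{"tx":0,"ty":0,"tz":0,"ax":0,"ay":0,"az":0}]'
python3 -m inch '[{"tx":0,"ty":0,"tz":0,"ax":0,"ay":0,"az":0},{"tx":0,"ty":0,"tz":0,"ax":0,"ay":0,"az":0},{"tx":0,"ty":0,"tz":0,"ax":0,"ay":0,"az":0},{"tx":0,"ty":0,"tz":0,"ax":0,"ay":0,"az":0},{"tx":0,"ty":0,"tz":0,"ax":0,"ay":0,"az":0},{"tx":0,"ty":0,"tz":0,"ax":0,"ay":0,"az":0},{"tx":0,"ty":0,"tz":0,"ax":0,"ay":0,"az":0},{"tx":0,"ty":0,"tz":0,"ax":0,"ay":0,"az":0}]'
python3 - <<'E'
from h import *
d=snap('scene','s6');i=d['img'][30:330,230:470]
cv2.imwrite('pics/s6c.png',cv2.resize(i[...,::-1],None,fx=2,fy=2,interpolation=2))
E
```

```text
time: 8.7
ee_pos: [0.487, -0.2883, 0.131]
ee_rot: [0.0, 0.998, 0.058, 0.0]
wrist_force: [0.6, -0.6, -0.1]
gripper_width: 0.766
gripper_force: 0.2
time: 9.7
ee_pos: [0.4864, -0.2878, 0.3195]
ee_rot: [-0.001, 0.998, 0.058, -0.001]
wrist_force: [-0.2, -0.5, -0.2]
gripper_width: 0.767
gripper_force: 0.0
time: 10.37
ee_pos: [0.487, -0.2882, 0.3209]
ee_rot: [0.0, 0.998, 0.058, 0.0]
wrist_force: [0.5, -0.6, -0.1]
gripper_width: 0.767
gripper_force: 0.0
```

View pics/s6c.png

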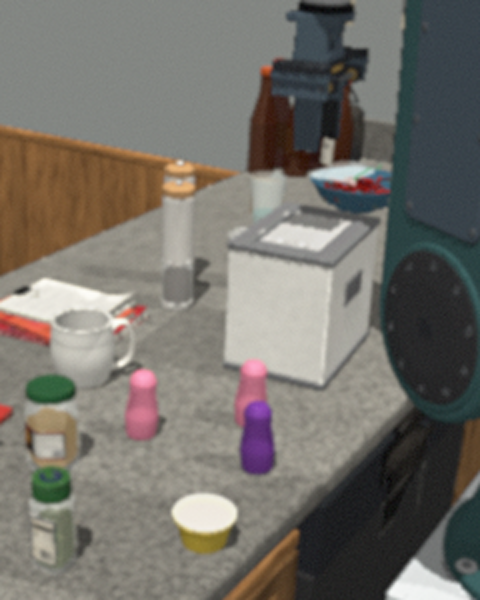

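The picture shows the hand empty, the shaker gone from view, the flap level at crop pixel (308,232), and the spice jar standing at crop pixel (52,520).

```bash
python3 -c "
from rig import env
print(env.finish_job())"
```

```text
the job is handed in; nothing more can be done
None
```

I pushed the shaker down through the flap, released it with its foot about 89 mm below the rim, and handed the job in; no verdict came back. The last picture shows the hand empty and clear, the flap shut and the spice jar still standing.

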